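# Lift a bevelled push plate off the scale with a spatula and lay it in the sample tray

## Robot

A 7-joint arm with a two-finger parallel gripper is mounted at the origin on the work surface. World frame = base frame: x ahead of the robot, y to its left, z up, the work surface at z = 0. Lengths are in m, angles in rad, forces in N, time in s.
With the tool pointing down it reaches from about 0.425 to 0.95 m from the base axis. Payload 4.7 kg.
Tool frame: the origin (TCP) lies at the very end of the fingers, on their centre line; the grasp point (between the pads) lies 19 mm behind it; y points along the fingers, x is the direction in which the jaws open and shut, and the axes are right-handed (so a half turn about y gives the same grasp; the last joint's range is limited). The gripper opens to 87 mm and grips with 3 to 60 N. Pads are 19 mm wide; open, the fingers measure 117 mm over their backs; the gripper's body (75 mm by 190 mm) begins 51 mm behind the grasp point.
Start: joints at [-1.216, 0.469, -0.049, 1.532, 0.024, 1.141, -0.082], TCP at [0.253, 0.626, 0.223] pointing down, gripper open.
Joint ranges: [-2.59, 2.59], [-0.33, 1.99], [-1.39, 1.29], [0.1, 2.45], [-1.04, 4.18], [0.21, 1.99], [-2.66, 2.66]. Speed limits (rad/s): [2.57, 2.57, 3.14, 3.14, 3.14, 3.14, 3.14].

## Interface

Orientations are given as a 3x3 rotation matrix whose columns are the frame's x, y, z axes.
In Python, from plant import read_state, camera, close_job gives the robot as it stands.
- The arm moves only by the tool step_arm, never from a script. Its argument "commands" is one flat list of numbers, 5 for each row, row after row: the shift along the tool's x, y, z in mm, then the turn about the tool's y in rad, then the closure, from -1 (fully open) to 1 (shut), so that 0 is half open. A call has 1 to 20 rows; each row shifts and turns the commanded pose from where the row before left it, along the tool's axes as they then stand; what a row does not reach is not made up. A row lasts 1/8 s, in which the tool goes at most 62.5 mm and 10.7 degrees, less where a joint would pass 70% of its speed; a pose out of reach is approached as far as the arm can. A call is refused whole if a number of a shift passes 62.5 or a number of a turn 0.188, either way. A call with a gripper value outside its range is refused whole. The fingers move at their own pace and stop on an object; "force" is the grip in N (left out, the last holds). Time passes only in rows, so rows that do not move let the fingers close. It gives the time, the measured TCP pose, the force and the opening at its end, in the units of the state.
- read_state(): the state, without advancing time (a new reading comes with each control period).
- camera(name): name is "scene" or "top"; returns a dict with "image" (420x560x3 uint8, red, green, blue), "fx", "fy", "cx", "cy" (pixels), "xyz" and "attitude" of the camera in the world. Camera axes: x right, y down, z forward; pixel columns grow to the right and rows downward; lengths in m; the calibration is good to about 2 mm. A picture is of the moment at which its call begins. There is no depth.
- close_job(): hands the job in, once; it reports no verdict.
The state is a dict: "clock": time; "joint_pos": joint angles; "qvel": joint speeds; "joint_torque": joint torques, N m; "tcp_pos": TCP position; "ee_rot": TCP orientation; "force": force on the tool from outside, world axes, zero at the start; "wrist_torque": the same for the moment, N m; "width": finger opening in m.
Only numpy, scipy, OpenCV 4.12 (cv2) and the standard library are available. Lean on these libraries where they do the work, as an engineer would, in place of code of your own. Each camera call takes 0.05 s, during which the arm holds its last target. There are 200 camera calls.

## Task

The polished aluminium push plate on the bench scale has been weighed and must go into the sample tray without finger marks: slide the lifting spatula all the way under it, letting the scale's stop bar hold it back, until the plate sits against the spatula's heel stop, never touching the plate with the gripper and not pressing hard on the scale or ramming the plate into the bar. Carry the plate over on the blade and lay it (do not drop it) flat on the floor of the tray's large empty compartment. Then put the spatula back down flat on the open counter and let go of it, leaving everything else where it is.

Things in the scene. Friction and masses are not known exactly. Their poses are not given: they have to be found in the camera images.
- spatula: Loose, 0.28 kg, stands flat on the counter. Steel blade 80 wide (y), 2 mm thick, from x = -80 to +85 mm (x: to the tip; z up). Origin: blade underside, below the front face of the heel stop (a lip 60 wide, its top 15 mm up) against which the carried item sits. Over the rear half a black handle along x (x = -97 to +7), 24 wide, 22 high, on posts at x = -10 and -68.
- spatula_grip (a point): Centre of the spatula's handle, 59 mm above the blade's underside and 45 mm behind the origin; axes as the spatula's. Pinch it across y from above.
- spatula_tip (a point): Middle of the blade's straight front edge, on its underside (x = 85 mm in the spatula's frame).
- plate: Loose aluminium door push plate, 95 (x) by 130 (y) by 6 mm, 0.16 to 0.26 kg. Origin: centre of its underside, z up. The lowest 3.5 mm of its edges are bevelled in by 6 mm, so a thin edge sliding on the platen rides under it once it cannot slide away. Starts flat on the platen within 0.1 rad of the scale's axes, short of the stop bar. Push it with under 40 N. Friction 0.5 to 0.7.
- scale: Bench scale fixed on levelling feet, origin 0 to 12 mm above the counter; x away from its lip, z up. Rigid platen top z = 30, x = -125 to 110, 200 mm wide. Lip on the near edge, 4 mm thick, top z = 37: the blade must come over it tip-down. Stop bar right across, 26 mm high above the platen, clamped with its near face somewhere at x = 54 to 100 (not reported: feel for it). Press under 40 N.
- tray: Grey plastic tray fixed to the counter, 121 (x) by 211 mm (y); origin under its centre on the counter; x points away from the slotted near wall, z up. Floor 4 mm thick; walls 5 mm thick, tops at z = 18 mm. A large empty compartment at its -y side, and at its +y side a small one, 50 mm wide, with a steel strike plate in it.
- slot (a point): Centre of the large compartment's floor (z = 4 mm); axes as the tray's. Inside 111 (x) by 146 mm (y), so the plate goes in with its x along the tray's x, either way round. The near wall (inner face x = -55.5) has a gap 100 mm wide, centred, open down to the floor: the blade can be drawn out through it to -x while the wall's ends hold the plate back.
- strike: Flat steel strike plate 100 x 36 x 4 mm lying loose in the tray's small compartment; leave alone. Origin: centre of its underside.
- doorknob: Brass doorknob sample on a 56 mm square wooden foot, 70 mm high, standing between the scale and the tray; leave alone. Origin: centre of its underside.
- tin: Blue grommet tin, 84 mm across, 48 mm high, to the left; leave alone. Origin: centre of its underside.
- taperoll: Roll of brown tape lying flat, 110 mm across, 48 mm high, to the right; leave alone. Origin: centre of its underside.
- spray: Bottle 60 mm across, 150 mm high, at the right; leave alone. Origin: centre of its underside.
Not all that is in view belongs to the job. There is more than one size of the plate; the one meant has the size given above.

How it is judged:
By the outcome, as a careful person would: the job done as asked, in the order asked, and still so for the second after the job is handed in, with the robot touching nothing.
It also fails if it takes over 70 s, if anything falls off the work surface, if the arm or the gripper's body presses on something with over 40 N, if the wrist force passes 120 N, or if a joint passes its speed limit or range.

## Working session

There is one attempt and no reset: what is moved stays moved. The work goes in short steps, Python scripts to look and compute and a tool call to move; the robot and the scene stay as the last step left them, time stands still between calls to the robot, and variables do not carry over. Pictures are saved under pics/ and viewed, about 8 in all and at most 12, crops included, and the job is handed in when it is done.

Besides the shell and the picture viewer there is one more tool, called by a JSON object that holds its "fn" and its "kwargs", one argument or row to a line. step_arm: Moves the arm, as the interface text tells. Its arguments: {"type":"object","properties":{"commands":{"type":"array"},"force":{"type":"number"}},"required":["commands"]}

```bash
mkdir -p pics; ls; python3 - <<'E'
from plant import read_state,camera
import cv2,numpy as np
s=read_state()
for k in ("clock","tcp_pos","ee_rot","force","width"):print(k,np.round(s[k],3).tolist())
for n in("scene","top"):
    c=camera(n);cv2.imwrite(f"pics/{n}0.png",c["image"][:,:,::-1])
    print(n,c["fx"],c["fy"],c["cx"],c["cy"],c["xyz"],np.round(c["attitude"],4).tolist())
E
```

```text
pics
clock 0.0
tcp_pos [0.253, 0.625, 0.222]
ee_rot [[0.374, -0.001, -0.927], [0.927, -0.002, 0.374], [-0.002, -1.0, -0.0]]
force [-0.337, 0.134, 0.223]
width 0.087
scene 392.4847799710561 392.4847799710561 278.41958363188564 217.24939560246463 [ 1.11091528 -0.77240983  0.87634327] [[0.8054, 0.3721, -0.4614], [0.5926, -0.5249, 0.611], [-0.0148, -0.7655, -0.6432]]
top 528.5999827393988 528.5999827393988 280.0269463155326 209.3352524921903 [0.25478603 0.00178671 1.6693438 ] [[0.0023, -0.9867, 0.1625], [-1.0, -0.0009, 0.0089], [-0.0086, -0.1626, -0.9867]]
```

View pics/top0.png

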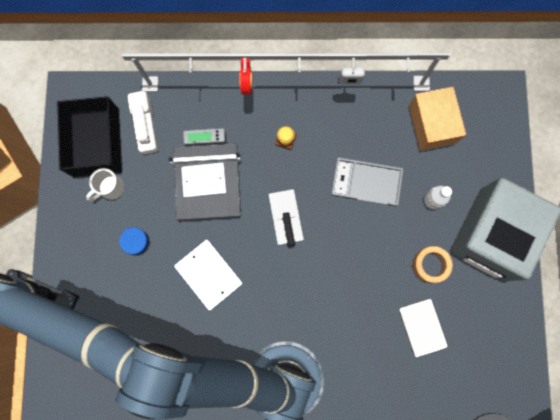

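View pics/scene0.png

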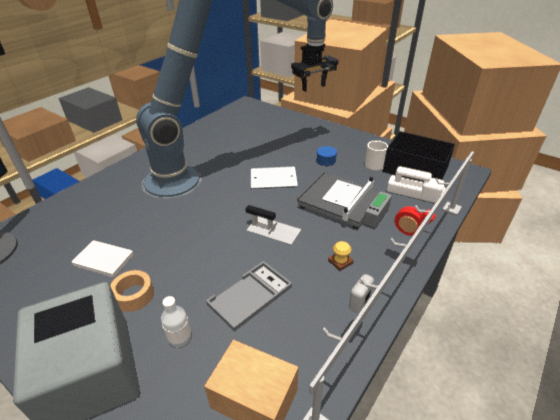

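The top view shows three things that could be taken for the plate: the plate on the scale at (204,180), a larger plate with holes on the counter at (208,274), and a blank white sheet at (424,327). The description picks the one on the scale. The spatula is at (286,217) with its tip away from the robot. The tray is at (367,182), and its strike compartment is on the left (+y).

```bash
cat > h.py <<'E'
import numpy as np,cv2
from plant import camera,read_state
def ray(c,uv,z):
    uv=np.atleast_2d(np.asarray(uv,float))
    d=np.c_[(uv[:,0]-c["cx"])/c["fx"],(uv[:,1]-c["cy"])/c["fy"],np.ones(len(uv))]@np.array(c["attitude"]).T
    o=np.array(c["xyz"]);return o+d*((z-o[2])/d[:,2])[:,None]
def proj(c,P):
    p=(np.atleast_2d(P)-np.array(c["xyz"]))@np.array(c["attitude"])
    return p[:,:2]/p[:,2:]*[c["fx"],c["fy"]]+[c["cx"],c["cy"]]
def crop(c,x0,y0,x1,y1,s,name):
    im=cv2.resize(c["image"][y0:y1,x0:x1,::-1],None,fx=s,fy=s,interpolation=cv2.INTER_CUBIC);cv2.imwrite("pics/"+name,im)
def blobs(c,mask,box,amin=60):
    x0,y0,x1,y1=box;m=np.zeros(mask.shape,np.uint8);m[y0:y1,x0:x1]=mask[y0:y1,x0:x1]
    return [k for k in cv2.findContours(m,cv2.RETR_EXTERNAL,cv2.CHAIN_APPROX_NONE)[0] if cv2.contourArea(k)>amin]
E
python3 - <<'E'
from h import *
c=camera("top");im=c["image"].astype(int);g=im.sum(2)/3
crop(c,165,120,415,305,3.2,"crop1.png")
def rep(n,k,z):
    b=cv2.boxPoints(cv2.minAreaRect(k));w=ray(c,b,z)[:,:2]
    print(n,np.round(b).astype(int).tolist(),"ctr",np.round(w.mean(0),4),"sides",np.round([np.linalg.norm(w[1]-w[0]),np.linalg.norm(w[2]-w[1])],4),"dirs",np.round(np.arctan2(*(w[1]-w[0])[::-1]),3))
for n,m,box,z in(("plate",g>150,(165,162,250,225),.042),("big",g>150,(165,230,260,320),.006),("blade",g>120,(260,180,315,255),.002),("handle",g<25,(270,200,305,260),.06),("tray",g>75,(325,150,410,215),.018),("scale",(g>40),(160,135,250,228),.035)):
    for k in blobs(c,m,box):rep(n,k,z)
E
```

```text
plate [[179, 166], [224, 161], [227, 193], [183, 198]] ctr [0.6185 0.2595] sides [0.1405 0.1033] dirs -1.468
big [[172, 265], [207, 238], [243, 283], [209, 311]] ctr [0.3231 0.243 ] sides [0.138  0.1854] dirs -0.884
blade [[266, 192], [294, 187], [304, 240], [277, 246]] ctr [ 5.074e-01 -4.000e-04] sides [0.0915 0.1748] dirs -1.38
tray [[325, 150], [409, 150], [409, 214], [325, 214]] ctr [ 0.6165 -0.2604] sides [0.2702 0.2086] dirs -1.571
scale [[160, 135], [249, 135], [249, 227], [160, 227]] ctr [0.6169 0.256 ] sides [0.2863 0.2976] dirs -1.571
```

View pics/crop1.png

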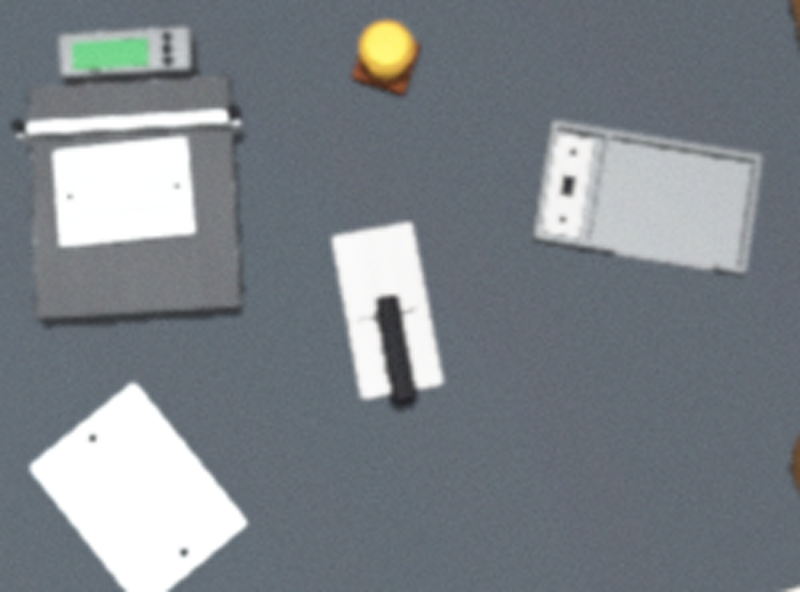

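The crop settles it. The plate with two holes on the scale measures about 0.14 x 0.10 m, allowing for edge bloom, against 130 x 95 mm. The counter plate measures 0.185 x 0.138 m, so it's the wrong size. The bar crosses the scale at crop row ~120. The spatula's handle runs (388,297) to (403,405), and the tray corners are (553,122), (762,155), (745,272) and (535,238).

```bash
python3 - <<'E'
from h import *
c=camera("top")
P=lambda l:np.array(l)/3.2+[165-.35,120-.35]
def rep(n,l,z):
    w=ray(c,P(l),z)[:,:2];d=np.roll(w,-1,0)-w
    print(n,"pts",np.round(w,4).tolist(),"ctr",np.round(w.mean(0),4),"len",np.round(np.linalg.norm(d,axis=1),4),"ang",np.round(np.arctan2(d[:,1],d[:,0]),3))
rep("tray",[(553,122),(762,155),(745,272),(535,238)],.018)
rep("platefl",[(52,150),(190,138),(195,235),(61,247)],.042)
rep("blade",[(332,236),(411,222),(442,383),(361,399)],.002)
rep("handle",[(403,405),(388,297)],.068)
rep("scale near",[(42,320),(240,308)],.043)
rep("scale right",[(240,308),(229,80)],.036)
rep("scale left",[(42,320),(33,88)],.036)
rep("bar top near",[(28,133),(228,122)],.055)
s=camera("scene");crop(s,220,130,420,280,4,"scrop.png")
E
```

```text
tray pts [[0.695, -0.1676], [0.661, -0.3759], [0.5422, -0.3549], [0.5763, -0.1479]] ctr [ 0.6186 -0.2616] len [0.2111 0.1206 0.2098 0.1203] ang [-1.733  2.967  1.408 -0.164]
platefl pts [[0.66, 0.3308], [0.6723, 0.1943], [0.5744, 0.1875], [0.5623, 0.3188]] ctr [0.6173 0.2578] len [0.137  0.0981 0.1318 0.0984] ang [-1.481 -3.072  1.662  0.123]
blade pts [[0.5813, 0.0543], [0.5957, -0.025], [0.4333, -0.0554], [0.4173, 0.0247]] ctr [ 5.069e-01 -4.000e-04] len [0.0806 0.1653 0.0817 0.1667] ang [-1.391 -2.957  1.768  0.179]
handle pts [[0.4052, -0.0161], [0.5089, -0.0018]] ctr [ 0.457  -0.0089] len [0.1047 0.1047] ang [ 0.137 -3.005]
scale near pts [[0.4899, 0.3348], [0.5019, 0.1422]] ctr [0.4959 0.2385] len [0.193 0.193] ang [-1.509  1.633]
scale right pts [[0.5029, 0.1428], [0.7334, 0.1572]] ctr [0.6182 0.15  ] len [0.2309 0.2309] ang [ 0.062 -3.079]
scale left pts [[0.4909, 0.3362], [0.7252, 0.3531]] ctr [0.608  0.3447] len [0.2349 0.2349] ang [ 0.072 -3.069]
bar top near pts [[0.674, 0.3524], [0.6851, 0.1557]] ctr [0.6795 0.254 ] len [0.197 0.197] ang [-1.514  1.627]
```

View pics/scrop.png

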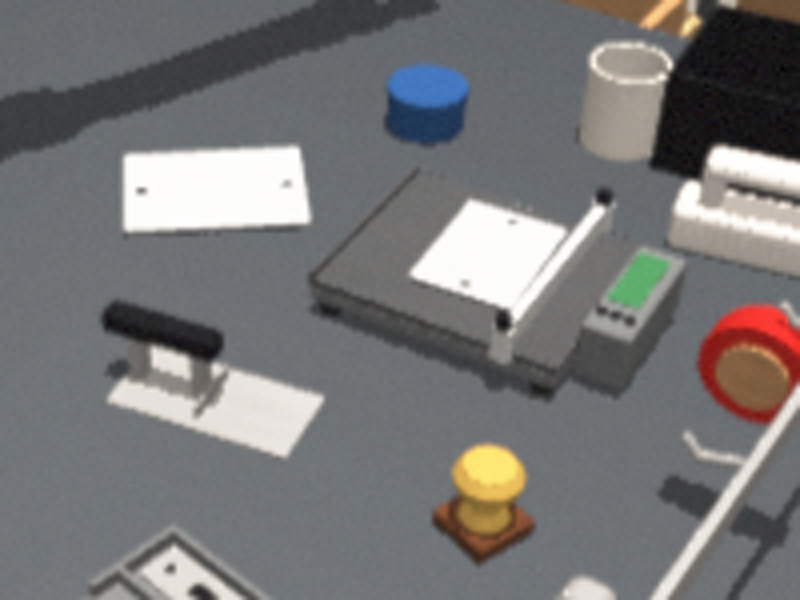

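The scene crop agrees with the top view: the plate lies short of the bar, and the scale is on raised feet. The grip point is about (0.460,-0.009) with spatula yaw ≈0.18. The scale yaw is ≈0.065 and the tray yaw ≈-0.164. I'm approaching above the handle now.

{"fn": "step_arm", "kwargs": {
  "commands": [0,0,0,-0.141,-1,0,0,0,-0.141,-1,0,0,0,-0.141,-1,0,0,0,-0.141,-1,-60,7,-8.5,0,-1,-60,7,-8.5,0,-1,-60,7,-8.5,0,-1,-60,7,-8.5,0,-1,-60,7,-8.5,0,-1,-60,7,-8.5,0,-1,-60,7,-8.5,0,-1,-60,7,-8.5,0,-1,-60,7,-8.5,0,-1,-60,7,-8.5,0,-1,-60,7,-8.5,0,-1,0,0,0,0,-1]
}}

```text
clock: 2.25
tcp_pos: [0.4636, -0.0115, 0.1453]
ee_rot: [[-0.17, 0.0, -0.985], [0.985, -0.002, -0.17], [-0.002, -1.0, 0.0]]
force: [-0.0, -0.4, 1.1]
width: 0.0871
```

{"fn": "step_arm", "kwargs": {
  "commands": [3,35,0,-0.01,-1,0,35,0,0,0,0,25,0,0,0.2,0,10,0,0,0.3,0,0,0,0,1,0,0,0,0,1,0,0,0,0,1,0,0,0,0,1,0,0,0,0,1],
  "force": 4
}}

```text
clock: 3.38
tcp_pos: [0.4631, -0.0043, 0.0412]
ee_rot: [[-0.188, 0.002, -0.982], [0.982, -0.0, -0.188], [-0.001, -1.0, -0.002]]
force: [0.1, -2.6, 6.8]
width: 0.0247
```

{"fn": "step_arm", "kwargs": {
  "commands": [0,-3,0,0,1,0,-3,0,0,1,0,-3,0,0,1,0,-3,0,0,1,0,-3,0,0,1,0,-3,0,0,1,0,0,0,0,1],
  "force": 4
}}

```text
clock: 4.25
tcp_pos: [0.4626, -0.0036, 0.0588]
ee_rot: [[-0.189, 0.0, -0.982], [0.982, 0.0, -0.189], [0.0, -1.0, -0.0]]
force: [0.0, 0.4, -2.5]
width: 0.0239
```

```bash
python3 - <<'E'
from h import *
print(read_state()["force"])
s=camera("scene");crop(s,210,160,350,265,5.6,"lift.png")
E
```

```text
[ 0.03502688  0.44205792 -2.50241856]
```

View pics/lift.png

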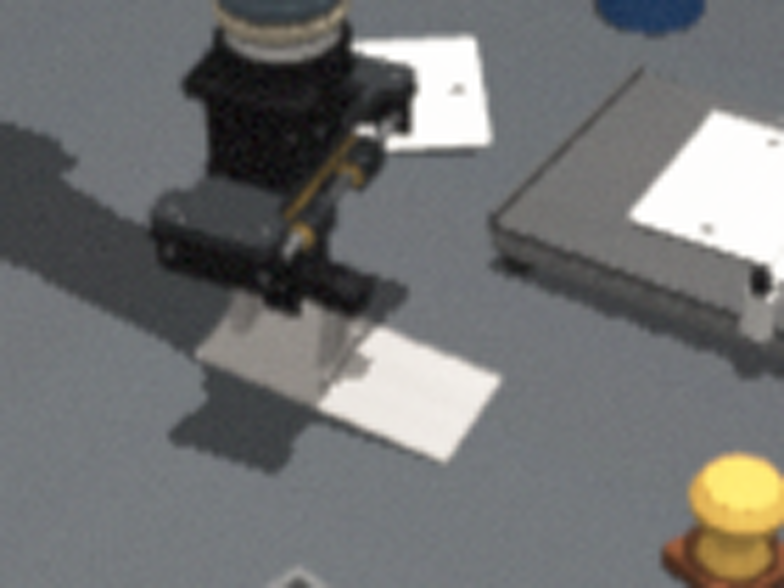

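The blade is in the jaws with its rear lifted, as the shadow offset shows. The tip corners are at crop (448,463) and (500,378), and a rear corner is at (197,355). I'm checking the tilt.

```bash
python3 - <<'E'
from h import *
s=camera("scene");P=lambda a:np.array(a)/5.6+[210-.4,160-.4]
for z in(0,.003,.006): 
    t=ray(s,P([(448,463),(500,378)]),z);print(z,np.round(t,4).tolist(),np.linalg.norm(t[0]-t[1]))
for z in(.01,.015,.02,.024,.03):
    r=ray(s,P([(197,355)]),z)[0];print(z,np.round(r,4),np.linalg.norm(r-ray(s,P([(448,463)]),.001)[0]))
R=read_state();u=-R["ee_rot"][:,2];print("dir",u)
p=R["tcp_pos"];print("tip exp",p+u*.127)
E
```

```text
0 [[0.586, -0.0202, 0.0], [0.569, 0.0583, -0.0]] 0.08034285575045047
0.003 [[0.5878, -0.0228, 0.003], [0.5709, 0.0555, 0.003]] 0.08006781676083458
0.006 [[0.5896, -0.0253, 0.006], [0.5728, 0.0526, 0.006]] 0.07979277777121838
0.01 [ 0.4146 -0.0396  0.01  ] 0.17330319804766758
0.015 [ 0.4186 -0.0438  0.015 ] 0.1701665041248392
0.02 [ 0.4226 -0.048   0.02  ] 0.16732411631628719
0.024 [ 0.4258 -0.0514  0.024 ] 0.16527236367507867
0.03 [ 0.4306 -0.0565  0.03  ] 0.16258241527992576
dir [9.81978704e-01 1.88991567e-01 1.10222136e-04]
tip exp [0.5871836  0.02031954 0.05858558]
```

{"fn": "step_arm", "kwargs": {
  "commands": [0,-2,0,0,1,0,-2,0,0,1,0,0,0,0,1],
  "force": 4
}}

```text
clock: 4.72
tcp_pos: [0.4625, -0.0037, 0.0627]
ee_rot: [[-0.189, 0.0, -0.982], [0.982, 0.0, -0.189], [0.0, -1.0, -0.0]]
force: [0.2, 0.1, -2.6]
width: 0.0242
```

{"fn": "step_arm", "kwargs": {
  "commands": [0,0,0,0,1,0,0,0,0,1,0,0,0,0,1,0,-20,0,0,1,0,-30,0,0,1,0,-30,0,0,1,0,0,0,0.128,1,40,0,0,0,1,50,0,0,0,1,50,0,0,0,1,50,0,0,0,1,40,0,1,0,1,21,0,0,0,1,0,0,0,0,1,0,0,0,0,1],
  "force": 60
}}

```text
clock: 6.6
tcp_pos: [0.4458, 0.2453, 0.1422]
ee_rot: [[-0.061, -0.001, -0.998], [0.998, -0.001, -0.061], [-0.001, -1.0, 0.001]]
force: [0.0, 0.2, -2.5]
width: 0.0234
```

```bash
python3 - <<'E'
from h import *
c=camera("top");crop(c,160,120,310,232,5.2,"over.png")
s=camera("scene");cv2.imwrite("pics/over_s.png",cv2.resize(s["image"][110:250,220:420,::-1],None,fx=4,fy=4,interpolation=cv2.INTER_CUBIC))
E
```

```text
(no output)
```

View pics/over_s.png

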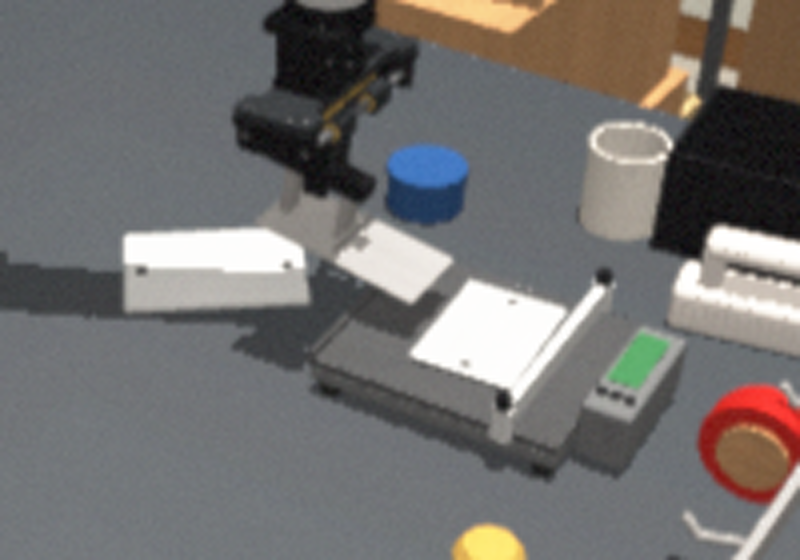

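The blade hangs tip-down and square to the scale, just short of the plate. The tip corners are at crop (452,262) and (412,303), and the plate's rear corners at (468,281) and (411,353). I'm checking the tip height and the platen height by rays.

```bash
python3 - <<'E'
from h import *
u=np.array([.998,.061]);n=np.array([-.061,.998])
s=camera("scene");c=camera("top")
P=lambda a:np.array(a)/4+[220-.4,110-.4]
f=lambda w:np.round(np.c_[w[:,:2]@u,w[:,:2]@n],4).tolist()
for z in(.07,.075,.08,.085):print("tip",z,f(ray(s,P([(452,262),(412,303)]),z)))
T=lambda l:np.array(l)/3.2+[165-.35,120-.35]
for h in(0,.004,.008,.012):
    print(h,"plate rear scene",f(ray(s,P([(468,281),(411,353)]),.036+h)),"far",f(ray(s,P([(572,312),(511,388)]),.036+h)),"top rear",f(ray(c,T([(61,247),(195,235)]),.036+h)),"far",f(ray(c,T([(52,150),(190,138)]),.036+h)))
    print("  lip scene",f(ray(s,P([(418,247),(313,355)]),.037+h)),"top",f(ray(c,T([(42,320),(240,308)]),.037+h)))
E
```

```text
tip 0.07 [[0.5693, 0.2661], [0.5686, 0.1901]]
tip 0.075 [[0.5724, 0.2593], [0.5716, 0.1837]]
tip 0.08 [[0.5754, 0.2524], [0.5747, 0.1773]]
tip 0.085 [[0.5785, 0.2456], [0.5777, 0.1709]]
0 plate rear scene [[0.5756, 0.2922], [0.5826, 0.1658]] far [[0.6779, 0.2971], [0.6785, 0.167]] top rear [[0.5819, 0.2849], [0.5859, 0.1527]] far [[0.6805, 0.291], [0.6844, 0.1535]]
  lip scene [[0.5098, 0.3173], [0.5113, 0.1168]] top [[0.5103, 0.3054], [0.5105, 0.1117]]
0.004 plate rear scene [[0.5779, 0.2868], [0.5849, 0.1611]] far [[0.6797, 0.2917], [0.6803, 0.1622]] top rear [[0.5811, 0.2842], [0.5851, 0.1523]] far [[0.6794, 0.2903], [0.6833, 0.1531]]
  lip scene [[0.5124, 0.3118], [0.514, 0.1122]] top [[0.5096, 0.3046], [0.5099, 0.1114]]
0.008 plate rear scene [[0.5802, 0.2814], [0.5872, 0.1563]] far [[0.6816, 0.2863], [0.6822, 0.1574]] top rear [[0.5803, 0.2835], [0.5843, 0.1519]] far [[0.6784, 0.2895], [0.6822, 0.1527]]
  lip scene [[0.515, 0.3063], [0.5166, 0.1077]] top [[0.509, 0.3038], [0.5092, 0.1111]]
0.012 plate rear scene [[0.5826, 0.276], [0.5895, 0.1515]] far [[0.6834, 0.2809], [0.684, 0.1526]] top rear [[0.5795, 0.2827], [0.5835, 0.1515]] far [[0.6773, 0.2888], [0.6812, 0.1523]]
  lip scene [[0.5177, 0.3008], [0.5192, 0.1031]] top [[0.5084, 0.303], [0.5086, 0.1108]]
```

{"fn": "step_arm", "kwargs": {
  "commands": [2,15,0,0,1,0,12,0,0,1,0,6,0,0,1,0,2,0,0,1,0,0,0,0,1]
}}

```text
clock: 7.42
tcp_pos: [0.4458, 0.2488, 0.1075]
ee_rot: [[-0.062, -0.0, -0.998], [0.998, 0.0, -0.062], [0.0, -1.0, 0.0]]
force: [-0.2, 0.3, -2.3]
width: 0.0237
```

{"fn": "step_arm", "kwargs": {
  "commands": [0,1,0,0,1,0,1,0,0,1,0,0,0,0,1]
}}

```text
clock: 7.8
tcp_pos: [0.4457, 0.2488, 0.1056]
ee_rot: [[-0.062, 0.0, -0.998], [0.998, 0.0, -0.062], [0.0, -1.0, -0.0]]
force: [0.3, 0.4, -1.7]
width: 0.0233
```

{"fn": "step_arm", "kwargs": {
  "commands": [0,1,0,0,1,0,0,0,0,1]
}}

```text
clock: 8.05
tcp_pos: [0.4456, 0.2487, 0.1045]
ee_rot: [[-0.062, -0.0, -0.998], [0.998, -0.0, -0.062], [-0.0, -1.0, 0.0]]
force: [-0.1, 0.9, -1.7]
width: 0.0234
```

{"fn": "step_arm", "kwargs": {
  "commands": [0,1,0,0,1,0,0,0,0,1]
}}

```text
clock: 8.3
tcp_pos: [0.4457, 0.2487, 0.1034]
ee_rot: [[-0.062, -0.0, -0.998], [0.998, -0.0, -0.062], [-0.0, -1.0, 0.0]]
force: [-0.4, -0.8, -2.8]
width: 0.0233
```

{"fn": "step_arm", "kwargs": {
  "commands": [0,1,0,0,1,0,0,0,0,1]
}}

```text
clock: 8.55
tcp_pos: [0.4456, 0.2487, 0.1024]
ee_rot: [[-0.062, -0.0, -0.998], [0.998, -0.0, -0.062], [-0.0, -1.0, 0.0]]
force: [-0.6, -0.5, -2.1]
width: 0.0235
```

{"fn": "step_arm", "kwargs": {
  "commands": [0,1,0,0,1,0,0,0,0,1]
}}

```text
clock: 8.8
tcp_pos: [0.4458, 0.2489, 0.1016]
ee_rot: [[-0.062, 0.0, -0.998], [0.998, 0.0, -0.062], [0.0, -1.0, -0.0]]
force: [-1.5, 0.5, -0.3]
width: 0.0236
```

{"fn": "step_arm", "kwargs": {
  "commands": [0,1,0,0,1,0,0,0,0,1]
}}

```text
clock: 9.05
tcp_pos: [0.4456, 0.2489, 0.1008]
ee_rot: [[-0.062, -0.0, -0.998], [0.998, 0.0, -0.062], [0.0, -1.0, 0.0]]
force: [-3.1, 0.1, 2.8]
width: 0.0234
```

{"fn": "step_arm", "kwargs": {
  "commands": [0,1,0,0,1,0,0,0,0,1]
}}

```text
clock: 9.3
tcp_pos: [0.4455, 0.249, 0.0999]
ee_rot: [[-0.062, -0.0, -0.998], [0.998, 0.0, -0.062], [0.0, -1.0, 0.0]]
force: [-3.9, -0.4, 5.7]
width: 0.0232
```

{"fn": "step_arm", "kwargs": {
  "commands": [0,-0.5,0,0,1,0,0,-3,0,1,0,0,-3,0,1,0,0,-3,0,1,0,0,-3,0,1]
}}

```text
clock: 9.93
tcp_pos: [0.4575, 0.2496, 0.1]
ee_rot: [[-0.062, -0.001, -0.998], [0.998, -0.0, -0.062], [-0.0, -1.0, 0.001]]
force: [-5.1, -0.8, 6.6]
width: 0.0235
```

{"fn": "step_arm", "kwargs": {
  "commands": [0,0,-3,0,1,0,0,-3,0,1]
}}

```text
clock: 10.18
tcp_pos: [0.4632, 0.2501, 0.1]
ee_rot: [[-0.063, -0.001, -0.998], [0.998, -0.0, -0.063], [-0.0, -1.0, 0.001]]
force: [-5.3, -0.2, 5.2]
width: 0.0232
```

{"fn": "step_arm", "kwargs": {
  "commands": [0,0,-3,0,1,0,0,-3,0,1]
}}

```text
clock: 10.42
tcp_pos: [0.4692, 0.2504, 0.1]
ee_rot: [[-0.062, -0.001, -0.998], [0.998, -0.0, -0.062], [-0.0, -1.0, 0.001]]
force: [-5.4, -0.4, 6.7]
width: 0.0236
```

{"fn": "step_arm", "kwargs": {
  "commands": [0,0,-2,0,1,0,0,-2,0,1]
}}

```text
clock: 10.68
tcp_pos: [0.4722, 0.2506, 0.1]
ee_rot: [[-0.063, -0.003, -0.998], [0.998, -0.001, -0.063], [-0.0, -1.0, 0.003]]
force: [-7.9, -0.9, 8.6]
width: 0.0236
```

{"fn": "step_arm", "kwargs": {
  "commands": [0,0,-2,0,1,0,0,-2,0,1]
}}

```text
clock: 10.92
tcp_pos: [0.4769, 0.2509, 0.1001]
ee_rot: [[-0.063, -0.002, -0.998], [0.998, -0.0, -0.063], [-0.0, -1.0, 0.002]]
force: [-5.6, -0.6, 6.8]
width: 0.0236
```

{"fn": "step_arm", "kwargs": {
  "commands": [0,0,-2,0,1,0,0,-2,0,1]
}}

```text
clock: 11.18
tcp_pos: [0.4809, 0.2511, 0.1001]
ee_rot: [[-0.062, -0.002, -0.998], [0.998, -0.0, -0.062], [-0.0, -1.0, 0.002]]
force: [-6.0, 0.9, 7.4]
width: 0.0233
```

{"fn": "step_arm", "kwargs": {
  "commands": [0,0,-2,0,1,0,0,-2,0,1]
}}

```text
clock: 11.42
tcp_pos: [0.485, 0.2513, 0.1]
ee_rot: [[-0.062, -0.002, -0.998], [0.998, -0.0, -0.062], [-0.0, -1.0, 0.002]]
force: [-6.4, -0.2, 7.0]
width: 0.0241
```

{"fn": "step_arm", "kwargs": {
  "commands": [0,0,-3,0,1,0,0,-3,0,1,0,0,-3,0,1,0,0,-3,0,1]
}}

```text
clock: 11.92
tcp_pos: [0.497, 0.2521, 0.1]
ee_rot: [[-0.062, -0.002, -0.998], [0.998, -0.0, -0.062], [-0.0, -1.0, 0.002]]
force: [-5.7, -0.1, 6.6]
width: 0.0236
```

{"fn": "step_arm", "kwargs": {
  "commands": [0,0,-3,0,1,0,0,-3,0,1,0,0,-3,0,1,0,0,-3,0,1,0,0,-3,0,1]
}}

```text
clock: 12.55
tcp_pos: [0.512, 0.253, 0.1001]
ee_rot: [[-0.062, -0.002, -0.998], [0.998, -0.0, -0.062], [-0.0, -1.0, 0.002]]
force: [-6.0, -0.5, 6.5]
width: 0.0237
```

{"fn": "step_arm", "kwargs": {
  "commands": [0,0,-3,0,1,0,0,-3,0,1,0,0,-3,0,1,0,0,-3,0,1,0,0,-3,0,1]
}}

```text
clock: 13.18
tcp_pos: [0.5271, 0.254, 0.1001]
ee_rot: [[-0.062, -0.002, -0.998], [0.998, -0.0, -0.062], [-0.0, -1.0, 0.002]]
force: [-6.5, 0.7, 6.6]
width: 0.0235
```

```bash
python3 - <<'E'
from h import *
c=camera("top");s=camera("scene")
a=cv2.resize(s["image"][140:260,280:400,::-1],None,fx=4.5,fy=4.5,interpolation=cv2.INTER_CUBIC);b=cv2.resize(c["image"][130:250,170:226,::-1],None,fx=4.5,fy=4.5,interpolation=cv2.INTER_CUBIC)
cv2.imwrite("pics/ins.png",np.hstack([a,b]))
E
```

```text
(no output)
```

View pics/ins.png

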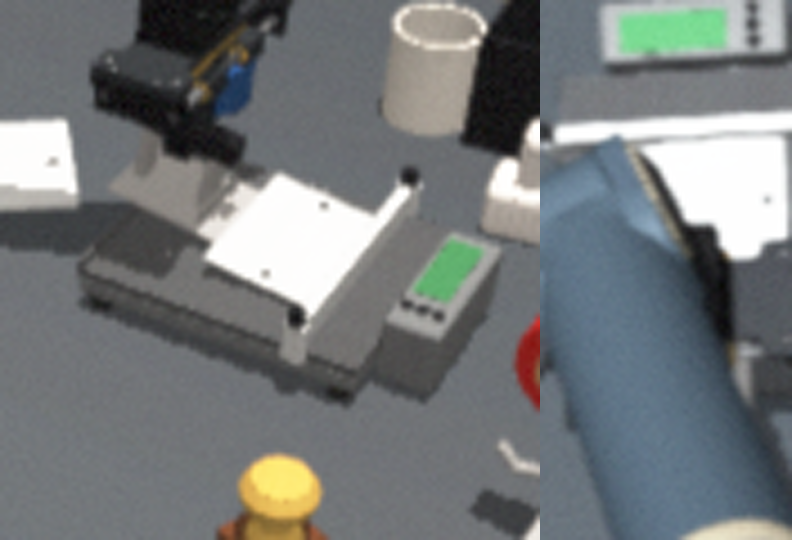

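The plate is riding up the blade, held square by the bar. A strip of blade still shows between the heel (~(215,205)) and the plate's rear edge (~(240,215)).

{"fn": "step_arm", "kwargs": {
  "commands": [0,0,-3,0,1,0,0,-3,0,1,0,0,-3,0,1,0,0,-3,0,1]
}}

```text
clock: 13.78
tcp_pos: [0.5391, 0.2547, 0.1]
ee_rot: [[-0.062, -0.001, -0.998], [0.998, -0.0, -0.062], [-0.0, -1.0, 0.001]]
force: [-6.3, 0.1, 5.8]
width: 0.0236
```

{"fn": "step_arm", "kwargs": {
  "commands": [0,0,-2,0,1,0,0,-2,0,1]
}}

```text
clock: 14.02
tcp_pos: [0.543, 0.2549, 0.1]
ee_rot: [[-0.062, -0.001, -0.998], [0.998, -0.0, -0.062], [-0.0, -1.0, 0.001]]
force: [-5.3, -0.0, 5.2]
width: 0.0234
```

{"fn": "step_arm", "kwargs": {
  "commands": [0,0,-2,0,1,0,0,-2,0,1]
}}

```text
clock: 14.28
tcp_pos: [0.5449, 0.2552, 0.0999]
ee_rot: [[-0.063, -0.006, -0.998], [0.998, -0.001, -0.063], [-0.001, -1.0, 0.006]]
force: [-11.5, -1.4, 9.5]
width: 0.0236
```

{"fn": "step_arm", "kwargs": {
  "commands": [0,0,-2,0,1]
}}

```text
clock: 14.4
tcp_pos: [0.5469, 0.2553, 0.0999]
ee_rot: [[-0.063, -0.006, -0.998], [0.998, -0.001, -0.063], [-0.001, -1.0, 0.006]]
force: [-11.4, 0.2, 9.4]
width: 0.0234
```

{"fn": "step_arm", "kwargs": {
  "commands": [0,0,-2,0,1]
}}

```text
clock: 14.52
tcp_pos: [0.5489, 0.2555, 0.1]
ee_rot: [[-0.063, -0.006, -0.998], [0.998, -0.001, -0.063], [-0.001, -1.0, 0.006]]
force: [-11.1, -1.4, 9.8]
width: 0.0233
```

```bash
python3 - <<'E'
from h import *
s=camera("scene")
cv2.imwrite("pics/ins2.png",cv2.resize(s["image"][160:240,300:400,::-1],None,fx=7,fy=7,interpolation=cv2.INTER_CUBIC))
R=read_state();print(R["force"],R["wrist_torque"])
E
```

```text
[-10.26275718  -0.89641451   9.03302608] [-0.0962354   1.611385   -0.02467632]
```

View pics/ins2.png

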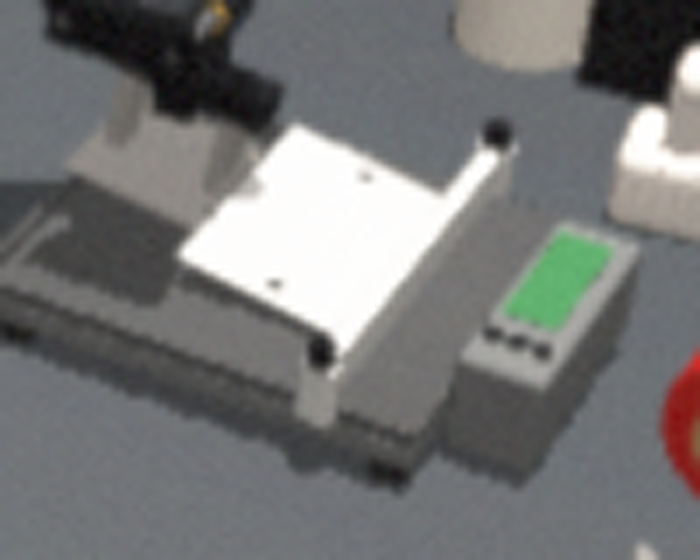

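```bash
python3 - <<'E'
from h import *
u=np.array([.998,.062]);n=np.array([-.062,.998])
s=camera("scene");P=lambda a:np.array([a])/7+[300-.43,160-.43]
for nm,px,lats in(("bladeRear",(66,163),(.1795,.1815,.1835)),("plateRear-",(180,258),(.151,.153,.155)),("plateRear+",(292,125),(.280,.2825,.285)),("plateFar-",(345,350),(.151,.153,.155))):
    for l in lats:
        zs=np.linspace(.03,.1,701);w=np.array([ray(s,P(px),z)[0] for z in zs]);k=np.argmin(abs(w[:,:2]@n-l));print(nm,l,"z",round(zs[k],4),"s",round(w[k,:2]@u,4))
E
```

```text
bladeRear 0.1795 z 0.0686 s 0.5196
bladeRear 0.1815 z 0.067 s 0.5185
bladeRear 0.1835 z 0.0654 s 0.5174
plateRear- 0.151 z 0.0584 s 0.6004
plateRear- 0.153 z 0.0567 s 0.5994
plateRear- 0.155 z 0.0551 s 0.5985
plateRear+ 0.28 z 0.0616 s 0.5983
plateRear+ 0.2825 z 0.0598 s 0.5973
plateRear+ 0.285 z 0.058 s 0.5963
plateFar- 0.151 z 0.0387 s 0.6912
plateFar- 0.153 z 0.037 s 0.6904
plateFar- 0.155 z 0.0353 s 0.6897
```

{"fn": "step_arm", "kwargs": {
  "commands": [0,0,-1.5,0,1]
}}

```text
clock: 14.75
tcp_pos: [0.5503, 0.2556, 0.0999]
ee_rot: [[-0.063, -0.006, -0.998], [0.998, -0.001, -0.063], [-0.001, -1.0, 0.006]]
force: [-10.4, -1.0, 9.3]
width: 0.0236
```

{"fn": "step_arm", "kwargs": {
  "commands": [0,0,-1,0,1,0,0,0,0,1]
}}

```text
clock: 15.0
tcp_pos: [0.5507, 0.2557, 0.0998]
ee_rot: [[-0.063, -0.007, -0.998], [0.998, -0.001, -0.063], [-0.001, -1.0, 0.007]]
force: [-11.7, -0.6, 10.2]
width: 0.0237
```

{"fn": "step_arm", "kwargs": {
  "commands": [0,0,-1,0,1,0,0,0,0,1]
}}

```text
clock: 15.25
tcp_pos: [0.5507, 0.2557, 0.0997]
ee_rot: [[-0.063, -0.009, -0.998], [0.998, -0.002, -0.063], [-0.001, -1.0, 0.009]]
force: [-14.7, -1.8, 11.6]
width: 0.0237
```

The plate is seated: the wrist has stopped moving and the push is rising (15 N). I'm easing off slightly and lifting slowly.

{"fn": "step_arm", "kwargs": {
  "commands": [0,-1,1,0,1,0,-2,0,0,1,0,-2,0,0,1,0,-3,0,0,1,0,-4,0,0,1,0,0,0,0,1]
}}

```text
clock: 16.0
tcp_pos: [0.5531, 0.2546, 0.1115]
ee_rot: [[-0.062, -0.002, -0.998], [0.998, -0.002, -0.062], [-0.001, -1.0, 0.003]]
force: [-4.7, 0.0, -5.8]
width: 0.0234
```

```bash
python3 - <<'E'
from h import *
s=camera("scene")
cv2.imwrite("pics/up.png",cv2.resize(s["image"][150:240,290:400,::-1],None,fx=6,fy=6,interpolation=cv2.INTER_CUBIC))
E
```

```text
(no output)
```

View pics/up.png

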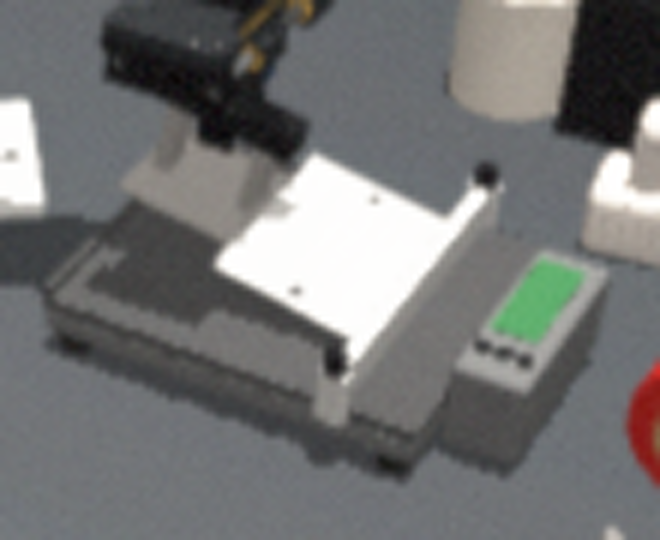

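The plate is on the blade at the heel, its shadow has separated, and its front still touches the bar. I'm backing off a little and then lifting clear.

{"fn": "step_arm", "kwargs": {
  "commands": [0,0,1,0,1,0,0,1,0,1,0,-1,1,0,1,0,-3,1,0,1,0,0,0,0,1]
}}

```text
clock: 16.68
tcp_pos: [0.5514, 0.2559, 0.1172]
ee_rot: [[-0.062, 0.003, -0.998], [0.998, 0.002, -0.062], [0.001, -1.0, -0.004]]
force: [0.6, -0.4, -5.6]
width: 0.0235
```

{"fn": "step_arm", "kwargs": {
  "commands": [0,-4,0,0,1,0,-8,0,0,1,0,-12,0,0,1,0,-14,0,0,1,0,-12,0,0,1,0,-8,0,0,1,0,-4,0,0,1,0,0,0,0,1]
}}

```text
clock: 17.68
tcp_pos: [0.55, 0.2553, 0.1781]
ee_rot: [[-0.062, 0.0, -0.998], [0.998, 0.0, -0.062], [0.0, -1.0, -0.0]]
force: [-0.6, 0.4, -4.6]
width: 0.0239
```

{"fn": "step_arm", "kwargs": {
  "commands": [0,0,0,0.02,1,0,0,0,0.04,1,0,0,0,0.053,1,0,0,0,0.053,1,0,0,0,0.04,1,0,0,0,0.021,1]
}}

```text
clock: 18.42
tcp_pos: [0.5499, 0.2553, 0.1779]
ee_rot: [[0.165, -0.0, -0.986], [0.986, -0.0, 0.165], [-0.0, -1.0, 0.0]]
force: [-0.5, -0.1, -4.6]
width: 0.0237
```

{"fn": "step_arm", "kwargs": {
  "commands": [-6,0,-0.8,0,1,-14,0,-2,0,1,-24,0,-3.4,0,1,-34,0,-4.8,0,1,-42,0,-5.9,0,1,-46,0,-6.5,0,1,-46,0,-6.5,0,1,-46,0,-6.5,0,1,-46,0,-6.5,0,1,-46,0,-6.5,0,1,-46,0,-6.5,0,1,-42,0,-5.9,0,1,-34,0,-4.8,0,1,-24,0,-3.4,0,1,-16,0,-2.2,0,1,-8,0,-1.1,0,1,-4,0,-0.5,0,1,0,0,0,0,1]
}}

```text
clock: 20.68
tcp_pos: [0.537, -0.2731, 0.1779]
ee_rot: [[0.163, -0.0, -0.987], [0.987, 0.001, 0.163], [0.001, -1.0, 0.0]]
force: [-0.2, -0.4, -5.1]
width: 0.0239
```

```bash
python3 - <<'E'
from h import *
s=camera("scene")
cv2.imwrite("pics/tray.png",cv2.resize(s["image"][190:330,190:330,::-1],None,fx=4.2,fy=4.2,interpolation=cv2.INTER_CUBIC))
E
```

```text
(no output)
```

View pics/tray.png

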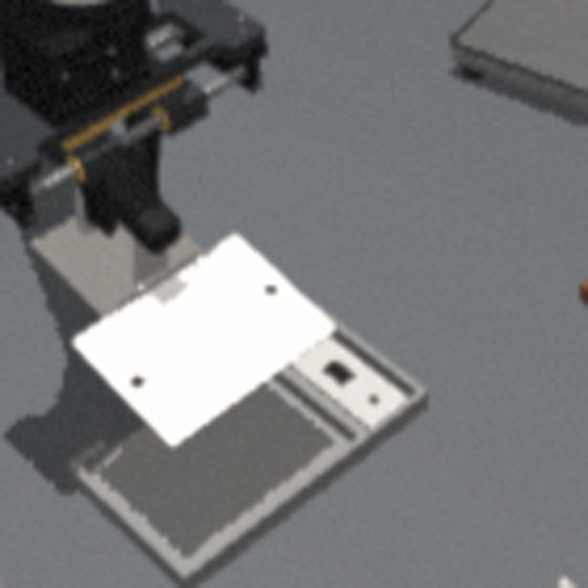

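The plate rides at the heel above the tray. Its corners are at crop (237,233), (337,327), (172,447) and (73,342). I'm comparing them with the slot.

```bash
python3 - <<'E'
from h import *
R=read_state();u=-R["ee_rot"][:2,2];n=R["ee_rot"][:2,0]
s=camera("scene");P=lambda a:np.array(a)/4.2+[190-.38,190-.38]
slot=np.array([.6141,-.2887]);print("tcp",(R["tcp_pos"][:2]-slot)@u,(R["tcp_pos"][:2]-slot)@n)
def f(px,z):
    w=ray(s,P(px),z)[:,:2]-slot;return np.round(np.c_[w@u,w@n]*1e3,1).tolist()
print("rear+,-",f([(237,233),(73,342)],.137),"far+,-",f([(337,327),(172,447)],.121))
print("tray outer corners z18",f([(428,397),(185,580),(77,467)],.018),"expect (60.5,133),(60.5,-78),(-60.5,-78)")
print("divider inner far corner",f([(340,440)],.018), "exp (55.5,73)")
E
```

```text
tcp -0.07857770083182201 0.003165735170621453
rear+,- [[-47.1, 66.8], [-45.7, -64.3]] far+,- [[46.9, 66.1], [47.4, -65.2]]
tray outer corners z18 [[65.3, 128.8], [61.2, -78.5], [-54.6, -74.0]] expect (60.5,133),(60.5,-78),(-60.5,-78)
divider inner far corner [[49.9, 61.8]] exp (55.5,73)
```

{"fn": "step_arm", "kwargs": {
  "commands": [0,4,-1,0,1,0,10,-1,0,1,0,16,0,0,1,0,18,0,0,1,0,18,0,0,1,0,15,0,0,1,0,10,0,0,1,0,7,0,0,1,0,4,0,0,1,0,2,0,0,1,0,0,0,0,1]
}}

```text
clock: 22.15
tcp_pos: [0.539, -0.2741, 0.0742]
ee_rot: [[0.164, 0.0, -0.986], [0.986, -0.0, 0.164], [0.0, -1.0, -0.0]]
force: [-0.1, -1.0, -4.5]
width: 0.0233
```

{"fn": "step_arm", "kwargs": {
  "commands": [0,1.5,0,0,1,0,1.5,0,0,1,0,0,0,0,1]
}}

```text
clock: 22.52
tcp_pos: [0.5388, -0.274, 0.0709]
ee_rot: [[0.164, -0.0, -0.986], [0.986, 0.0, 0.164], [0.0, -1.0, 0.0]]
force: [-0.6, 0.2, -4.6]
width: 0.0231
```

{"fn": "step_arm", "kwargs": {
  "commands": [0,1,0,0,1,0,1,0,0,1,0,0,0,0,1]
}}

```text
clock: 22.9
tcp_pos: [0.5388, -0.274, 0.0689]
ee_rot: [[0.164, -0.0, -0.986], [0.986, 0.0, 0.164], [0.0, -1.0, 0.0]]
force: [0.9, 0.1, -4.8]
width: 0.0238
```

{"fn": "step_arm", "kwargs": {
  "commands": [0,1,0,0,1,0,1,0,0,1,0,0,0,0,1]
}}

```text
clock: 23.28
tcp_pos: [0.5388, -0.274, 0.0669]
ee_rot: [[0.164, -0.0, -0.986], [0.986, 0.0, 0.164], [0.0, -1.0, 0.0]]
force: [-0.9, 0.2, -4.0]
width: 0.0235
```

{"fn": "step_arm", "kwargs": {
  "commands": [0,1,0,0,1,0,0,0,0,1]
}}

```text
clock: 23.52
tcp_pos: [0.5389, -0.2741, 0.0661]
ee_rot: [[0.164, 0.0, -0.986], [0.986, 0.0, 0.164], [0.0, -1.0, -0.0]]
force: [-0.5, -0.5, -2.9]
width: 0.0234
```

{"fn": "step_arm", "kwargs": {
  "commands": [0,1,0,0,1,0,0,0,0,1]
}}

```text
clock: 23.78
tcp_pos: [0.5388, -0.2742, 0.0653]
ee_rot: [[0.164, 0.0, -0.986], [0.986, 0.0, 0.164], [0.0, -1.0, -0.0]]
force: [-1.8, 0.2, 0.2]
width: 0.0233
```

{"fn": "step_arm", "kwargs": {
  "commands": [0,0,0,0,1,0,2,1,0,1,0,2,1,0,1,0,2,1,0,1,0,2,1,0,1,0,0,0,0,1],
  "force": 7
}}

```text
clock: 24.52
tcp_pos: [0.5347, -0.2734, 0.0568]
ee_rot: [[0.164, -0.0, -0.986], [0.986, 0.0, 0.164], [0.0, -1.0, 0.0]]
force: [-2.4, 0.3, -2.0]
width: 0.0239
```

{"fn": "step_arm", "kwargs": {
  "commands": [0,2,1,0,1,0,2,1,0,1,0,2,1,0,1,0,2,1,0,1,0,0,0,0,1]
}}

```text
clock: 25.15
tcp_pos: [0.531, -0.2728, 0.0489]
ee_rot: [[0.164, 0.0, -0.986], [0.986, 0.0, 0.164], [0.0, -1.0, -0.0]]
force: [-0.3, 0.1, -3.4]
width: 0.0242
```

{"fn": "step_arm", "kwargs": {
  "commands": [0,1.5,1,0,1,0,1.5,1,0,1,0,0,0,0,1]
}}

```text
clock: 25.52
tcp_pos: [0.5299, -0.2725, 0.0464]
ee_rot: [[0.164, 0.002, -0.986], [0.986, -0.0, 0.164], [-0.0, -1.0, -0.002]]
force: [0.7, -0.8, 1.2]
width: 0.0242
```

{"fn": "step_arm", "kwargs": {
  "commands": [0,0.8,0.3,0,1,0,0,0,0,1]
}}

```text
clock: 25.78
tcp_pos: [0.5295, -0.2725, 0.0462]
ee_rot: [[0.164, 0.002, -0.986], [0.986, -0.0, 0.164], [0.0, -1.0, -0.002]]
force: [-0.6, 0.8, 4.6]
width: 0.024
```

{"fn": "step_arm", "kwargs": {
  "commands": [0,0,0,0,1,0,-0.3,2,0,1,0,0,3,0,1,0,0,4,0,1,0,0,5,0,1,0,0,6,0,1],
  "force": 20
}}

```text
clock: 26.52
tcp_pos: [0.5088, -0.2691, 0.0454]
ee_rot: [[0.164, 0.001, -0.986], [0.986, -0.0, 0.164], [-0.0, -1.0, -0.001]]
force: [3.2, -0.4, 0.3]
width: 0.0239
```

{"fn": "step_arm", "kwargs": {
  "commands": [0,0,6,0,1,0,0,6,0,1,0,0,6,0,1,0,0,6,0,1,0,0,6,0,1,0,0,6,0,1,0,0,6,0,1]
}}

```text
clock: 27.4
tcp_pos: [0.4666, -0.2619, 0.0452]
ee_rot: [[0.164, -0.001, -0.986], [0.986, 0.001, 0.164], [0.0, -1.0, 0.001]]
force: [1.4, 0.2, -2.4]
width: 0.0238
```

```bash
python3 - <<'E'
from h import *
print(read_state()["force"])
s=camera("scene")
cv2.imwrite("pics/draw.png",cv2.resize(s["image"][190:330,190:330,::-1],None,fx=4.2,fy=4.2,interpolation=cv2.INTER_CUBIC))
E
```

```text
[ 1.38431948  0.19423921 -2.3989254 ]
```

View pics/draw.png

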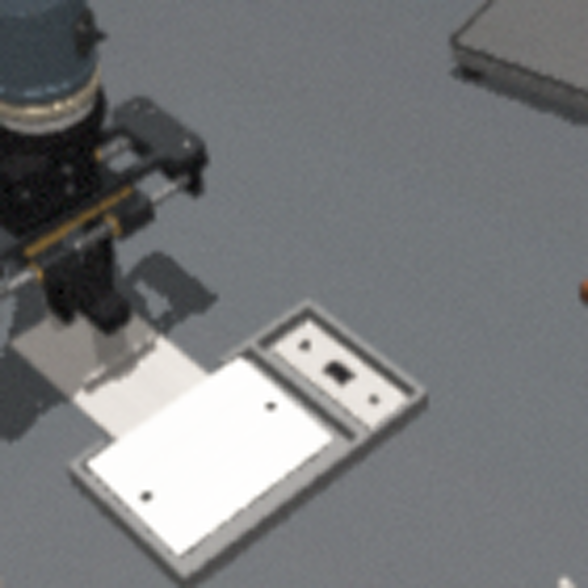

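The plate lies inside the large compartment and the blade is coming out through the gap. I'm continuing out, then lowering onto the counter.

{"fn": "step_arm", "kwargs": {
  "commands": [0,0,6,0,1,0,0,6,0,1,0,0,7,0,1,0,0,7,0,1,0,0,8,0,1,0,0,8,0,1,0,0,8,0,1,0,0,6,0,1,0,0,4,0,1,0,1,2,0,1,0,1,0,0,1,0,1,0,0,1,0,0,0,0,1]
}}

```text
clock: 29.08
tcp_pos: [0.4069, -0.2521, 0.0427]
ee_rot: [[0.164, 0.001, -0.986], [0.986, -0.0, 0.164], [-0.0, -1.0, -0.001]]
force: [-0.5, 0.6, -0.5]
width: 0.0236
```

{"fn": "step_arm", "kwargs": {
  "commands": [0,1,0,0,1,0,0,0,0,1],
  "force": 5
}}

```text
clock: 29.32
tcp_pos: [0.407, -0.2521, 0.042]
ee_rot: [[0.164, 0.001, -0.986], [0.986, -0.0, 0.164], [0.0, -1.0, -0.001]]
force: [-0.9, 0.4, 4.5]
width: 0.0241
```

{"fn": "step_arm", "kwargs": {
  "commands": [0,0,0,0,0.2,0,0,0,0,-0.5,0,0,0,0,-1,0,0,0,0,-1,0,0,0,0,-1,0,-10,0,0,-1,0,-25,0,0,-1,0,-45,0,0,-1,0,-50,0,0,-1,0,-50,0,0,-1,0,0,0,0,-1]
}}

```text
clock: 30.7
tcp_pos: [0.4086, -0.2534, 0.226]
ee_rot: [[0.164, 0.009, -0.986], [0.986, -0.003, 0.164], [-0.002, -1.0, -0.01]]
force: [0.8, 0.2, 0.5]
width: 0.087
```

```bash
python3 - <<'E'
from h import *
print(read_state()["width"],read_state()["force"])
s=camera("scene");c=camera("top")
a=cv2.resize(s["image"][130:350,130:400,::-1],None,fx=1.9,fy=1.9,interpolation=cv2.INTER_CUBIC);b=cv2.resize(c["image"][130:290,260:410,::-1],(270,288),interpolation=cv2.INTER_CUBIC)
b=cv2.copyMakeBorder(b,0,a.shape[0]-288,0,0,cv2.BORDER_CONSTANT)
cv2.imwrite("pics/end.png",np.hstack([a,b]))
# plate corners: bright blob in tray, top-of-plate height .010
m=(s["image"].min(2)>190)
tr=np.array([.6186,-.2616]);u=np.array([.9866,-.1633]);n=np.array([.1633,.9866])
for k in blobs(s,m,(205,262,275,325),400):
    ap=cv2.approxPolyDP(k,5,True)[:,0];w=ray(s,ap,.010)[:,:2]-tr-n*-.0275;print(np.round(np.c_[w@u,w@n]*1e3,1).tolist())
E
```

```text
0.08695705359974494 [0.83476758 0.22918536 0.50965674]
[[-52.7, 63.9], [-53.9, -65.4], [37.5, -65.6], [39.0, 62.0]]
[[-159.6, 36.1], [-155.7, -11.4], [-81.0, -38.1], [-81.6, 34.9]]
```

View pics/end.png

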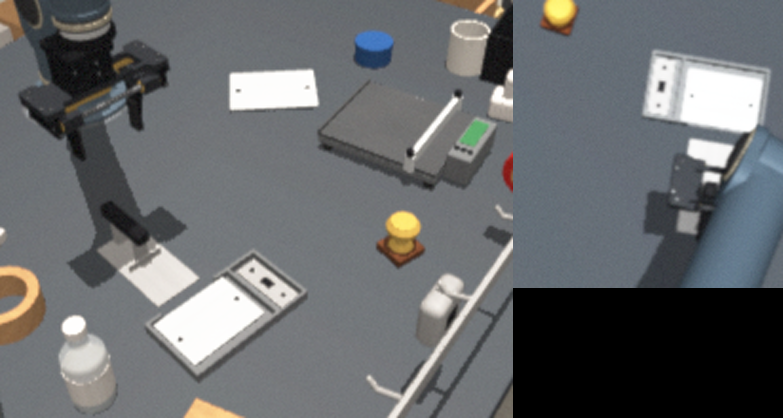

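```bash
python3 -c "
from plant import close_job;print(close_job())"
```

```text
the job is handed in; nothing more can be done
None
```

The push plate is lying flat on the floor of the tray's large compartment. The spatula is flat on the open counter, released, with the gripper open and well above it. I handed the job in at about 31 s of the 70 s.

- **Sliding under:** I gripped the spatula by its handle and tilted it tip-down by letting it pivot in a light grip. It went over the scale's lip, pushed the plate up to the stop bar and slid under until the heel stop seated. The highest readings at the ends of the moves were about 15 N pushing and 14 N pressing down, against the 40 N limits. The gripper never touched the plate.
- **Laying down:** I carried the plate over on the blade, set the tip down first, lowered the blade flat, and drew it out through the gap in the near wall.

**Last checks:**
- **Plate:** in the tray's axes it reaches from -53 to +38 mm in x and ±65 mm in y. The compartment's limits are ±55.5 and ±73 mm, so it is fully inside, close to the near wall.
- **Spatula:** its tip is about 20 mm clear of the tray.
- **Other objects:** those in the final crops look undisturbed; I didn't measure them again.

**Disagreements:**
- **Tray corners:** in one reading of the scene camera they were up to about 6 mm off the first measurement. I moved the set-down point 2 mm forward to allow for it.
- **Heel push:** the push rose to 11 N, then stayed level for about 6 mm of travel before the plate finally seated. I didn't find out why.

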